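# Square a moulded plate onto the stack in the corner jig

## Robot

A 7-joint arm with a two-finger parallel gripper is mounted at the origin on the work surface. World frame = base frame: x ahead of the robot, y to its left, z up, the work surface at z = 0. Lengths are in m, angles in rad, forces in N, time in s.
With the tool pointing down it reaches from about 0.4 to 0.85 m from the base axis. Payload 10.4 kg.
Tool frame: the origin (TCP) lies at the very end of the fingers, on their centre line; the grasp point (between the pads) lies arm.grip_point_offset behind it (arm.grip_point_offset is the distance from the TCP to the grasp point, in m); z points along the fingers, y is the line along which they close (so a half turn about z gives the same grasp; the last joint's range is limited). The gripper opens to 85 mm and grips with 20 to 120 N. Pads are 22 mm wide; open, the fingers measure 114 mm over their backs; the gripper's body (76 mm by 85 mm) begins 54 mm behind the grasp point. The pads swing forward as they close: fully open they stand 13 mm farther back than shut.
Start: joints at [1.149, 0.332, -0.065, 1.46, 0.022, 1.35, -0.088], TCP at [0.243, -0.576, 0.231] pointing down, gripper open.
Joint ranges: [-2.6, 2.6], [-0.5, 2.12], [-1.47, 1.34], [0.16, 2.42], [-1.27, 4.41], [0.06, 2.06], [-2.6, 2.6]. Speed limits (rad/s): [2.22, 2.22, 2.79, 2.79, 3.14, 3.14, 3.14].

## Interface

Orientations are given as a 3x3 rotation matrix whose columns are the frame's x, y, z axes.
In Python, from station import arm gives the robot as it stands.
- The arm moves only by the tool apply_moves, never from a script. Its argument "steps" is text: rows parted by semicolons, each of 6 numbers parted by spaces: the shift along the tool's x, y, z in cm, then the turn, a rotation vector about the tool's x, y, z in degrees. In form: x y z ax ay az; .... A call has exactly 8 rows; each row is the pose to reach, as a shift and turn from the pose commanded when the call began, along the tool's axes at that moment; what a row does not reach only later rows make up. A row lasts 1/12 s, in which the tool goes at most 41.7 mm and 7.16 degrees, less where a joint would pass 70% of its speed; a pose out of reach is approached as far as the arm can. A call with a gripper value outside its range is refused whole. "fingers" is the finger opening in cm, from 0 to 8.54, set as the call begins (left out, the last holds). The fingers move at their own pace and stop on an object; "squeeze" is the grip in N (left out, the last holds). Time passes only in rows, so rows that repeat a pose let the fingers close, or fill a call up. It gives the time, the measured TCP pose, the force, the opening and the grip force at its end, in the units of the state.
- arm.state(): the state, without advancing time (a new reading comes with each control period).
- arm.snapshot(name): name is "scene" or "side" or "wrist"; returns the picture (400x640x3 uint8, red, green, blue); there is no depth.
- arm.camera_params(name): a dict with "fovy" (degrees; the focal length in pixels is half the picture's height over the tangent of half this angle, whatever the lens; pixels are square), "cx", "cy" (the principal point, pixels), "k1" (the pictures are not rectified: a ray, as slopes to the right and down, at radius r is drawn at 1 + k1 r^2 times it, then the intrinsics apply), "origin" and "attitude" of the camera in the world; the wrist camera has in their place "T_tool_cam" (4x4, takes a point from camera to tool coordinates, whose origin is the TCP and whose axes are the flange's). Camera axes: x right, y down, z forward; pixel columns grow to the right and rows downward; lengths in m; the calibration is good to about 2 mm. A picture is of the moment at which its call begins: read the wrist's pose just before it. camera_params takes no time and is no camera call.
- arm.sign_off(): hands the job in; it is judged then, once.
The state is a dict: "time_s": time; "qpos": joint angles; "dq": joint speeds; "joint_torque": joint torques, N m; "position": TCP position; "tcp_rot": TCP orientation; "force": force on the tool from outside, world axes, zero at the start; "torque": the same for the moment, N m; "finger_gap": finger opening in m; "finger_force": force on a finger pad.
Only numpy, scipy, OpenCV 4.12 (cv2) and the standard library are available. Lean on these libraries where they do the work, as an engineer would, in place of code of your own. Each camera call takes 0.05 s, during which the arm holds its last target. There are 200 camera calls.

## Task

Beside the injection moulding machine, pick up the full-size moulded plate lying on the bench and lay it flat on top of the plate already in the stacking jig, squared up close against both corner fences. Leave the incomplete (short, round-ended) moulding where it lies, keep the lower plate squared in the corner too, and let go.

Things in the scene. Friction and masses are not known exactly. Their poses are not given: they have to be found in the camera images.
- plate_center (a point): The plate to be stacked: off-white moulded plastic plate, a flat rectangle 140 x 50 x 10 mm (length x width x thickness), 45 to 90 g, small round gate mark in the middle of its top; it lies flat on the bench, outside the jig. The point is its centre, half-way up (5 mm above its underside). x runs along its length, y across its width, z up.
- stacked_center (a point): The plate already in the jig, not fixed: off-white moulded plastic plate, a flat rectangle 140 x 50 x 10 mm (length x width x thickness), 45 to 90 g, small round gate mark in the middle of its top; identical to the first. The point is its centre, half-way up; axes as for the first plate. Its top is 22 mm above the bench.
- corner (a point): Corner of the fixed jig: aluminium base 12 mm thick, dark steel fences 15 mm thick, 30 mm higher. The point is where the fences' inner faces meet on the base's top. x runs from it along the long fence (face y = 0; blocks at x = 0-35 and 105-140 mm, a finger gap between), y along the end fence (face x = 0, y to 50 mm), z up. Plates lie lengthwise along x; a snug one has its centre at x 70, y 25 mm.
- short_center (a point): Reject moulding, to be left alone: same off-white plastic, 50 mm wide and 10 mm thick but only 85 mm long, with one square end and one round end. The point is half-way up, 30 mm from the square end; x runs along its length towards the round end, z up.
Not all that is in view belongs to the job. What is shaped like the part that bears plate_center but black or yellow is not meant.

How it is judged:
At the end, for the whole second after the job is handed in: Both plates lie flat and at rest in the jig corner, the new one on top (centre 12 to 18 mm above the base): each centre within 12 mm of its snug place along either fence (x 60 to 82, y 15 to 37 mm from the corner), length within 10 degrees of the long fence (x of plate_center in the frame of corner between 0.06 and 0.082 m and y of plate_center in the frame of corner between 0.015 and 0.037 m and z of plate_center in the frame of corner between 0.012 and 0.018 m and angle between the x axis of each of plate_center, stacked_center and the x axis of corner, either way round below 0.175 rad and angle between each of plate_center, stacked_center's own z axis and vertical below 0.1 rad and x of stacked_center in the frame of corner between 0.06 and 0.082 m and y of stacked_center in the frame of corner between 0.015 and 0.037 m and z of stacked_center in the frame of corner between 0.002 and 0.008 m and linear speed of each of plate, stacked below 0.02 m/s); the robot touches nothing.
It fails at once if the short reject moulding is moved more than 30 mm (distance of short_center from where it was at the start of the episode above 0.03 m).
It also fails if it takes over 40 s, if anything falls off the work surface, if the arm or the gripper's body presses on something with over 40 N, if the wrist force passes 120 N, or if a joint passes its speed limit or range.

## Working session

There is one attempt and no reset: what is moved stays moved. The work goes in short steps, Python scripts to look and compute and a tool call to move; the robot and the scene stay as the last step left them, time stands still between calls to the robot, and variables do not carry over. Pictures are saved under pics/ and viewed, at most 10 in all, crops included, and the job is handed in when it is done.

Besides the shell and the picture viewer there is one more tool, called by a JSON object that holds its "api" and its "payload". apply_moves: Moves the arm, as the interface text tells. Its arguments: {"type":"object","properties":{"steps":{"type":"string"},"fingers":{"type":"number"},"squeeze":{"type":"number"}},"required":["steps"]}

```bash
mkdir -p pics; ls; python3 - <<'E'
from station import arm
import cv2
s=arm.state();print(s['time_s'],s['position'],s['tcp_rot'],s['finger_gap'],arm.grip_point_offset)
for n in("scene","side"):
    cv2.imwrite(f'pics/{n}0.png',arm.snapshot(n)[:,:,::-1]);print(n,arm.camera_params(n))
print(arm.camera_params("wrist"))
E
```

```text
pics
0.0 [ 0.24255482 -0.57560663  0.23051646] [[ 9.21523982e-01  3.88320982e-01 -6.04085637e-04]
 [ 3.88321448e-01 -9.21523083e-01  1.28911078e-03]
 [-5.60900957e-05 -1.42252591e-03 -9.99998987e-01]] 0.08552581611216044 0.0187
scene {'fovy': 52.973172941721025, 'cx': 321.5397140210313, 'cy': 196.62019837079586, 'k1': -0.09713890049203948, 'origin': array([1.10916377, 0.09314343, 0.44669637]), 'attitude': array([[-3.19911214e-01,  5.03820073e-01, -8.02385287e-01],
       [ 9.47447513e-01,  1.69978415e-01, -2.71017615e-01],
       [-1.55935585e-04, -8.46919519e-01, -5.31721077e-01]])}
side {'fovy': 47.15884651793169, 'cx': 320.7568561080917, 'cy': 201.68325138849715, 'k1': -0.11851100199108844, 'origin': array([0.23832685, 0.53390719, 0.68482437]), 'attitude': array([[-0.92883391, -0.2384764 ,  0.2835429 ],
       [-0.37014797,  0.6304801 , -0.68226485],
       [-0.01606409, -0.73866356, -0.67388285]])}
{'fovy': 63.17325163383234, 'cx': 321.0077426127607, 'cy': 201.15653188168267, 'k1': -0.06730376594116835, 'T_tool_cam': array([[-2.34011134e-04, -9.57634654e-01, -2.87985788e-01,
         7.33532914e-02],
       [ 9.99999951e-01, -2.84429826e-04,  1.33231353e-04,
         4.70681359e-04],
       [-2.09498708e-04, -2.87985742e-01,  9.57634674e-01,
        -1.41323509e-01],
       [ 0.00000000e+00,  0.00000000e+00,  0.00000000e+00,
         1.00000000e+00]])}
```

View pics/scene0.png

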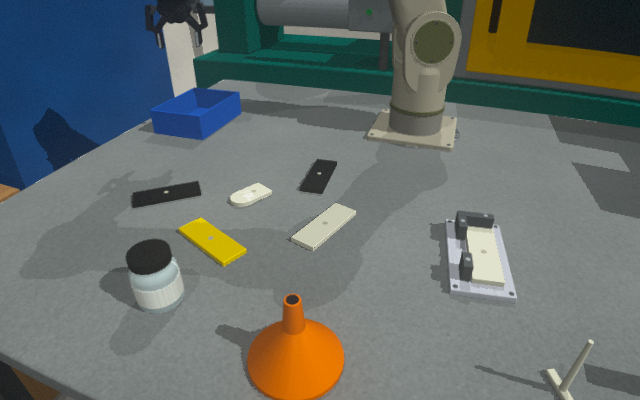

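View pics/side0.png

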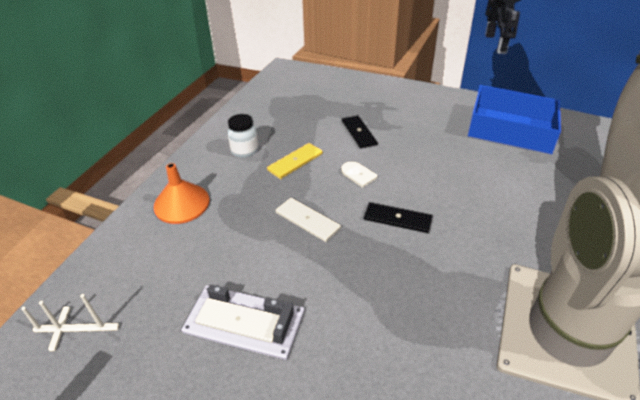

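The scene view shows the plate at about (324,226), the reject at (250,195) and the jig at (480,258), with its corner at the upper left, near the robot. The side view shows the plate at (307,218), the jig plate at (237,320) and the corner at its right, around (290,305).

```bash
cat > h.py <<'E'
import numpy as np, cv2
from station import arm
def ray(p, n, pose=None):
    """p: Nx2 pixels -> origin, Nx3 world directions"""
    c=arm.camera_params(n); f=200/np.tan(np.radians(c['fovy'])/2)
    d=(np.asarray(p,float).reshape(-1,2)-[c['cx'],c['cy']])/f
    u=d.copy()
    for _ in range(20): u=d/(1+c['k1']*(u**2).sum(1,keepdims=True))
    if n=='wrist':
        T=c['T_tool_cam']; R=pose['tcp_rot']@T[:3,:3]; o=pose['position']+pose['tcp_rot']@T[:3,3]
    else: R,o=c['attitude'],c['origin']
    return o,np.c_[u,np.ones(len(u))]@R.T
def cast(p,n,z,pose=None):
    o,d=ray(p,n,pose); return o+d*((z-o[2])/d[:,2])[:,None]
def blobs(img,vmin=130,amin=150):
    i=img.astype(int); r,g,b=i[...,0],i[...,1],i[...,2]
    m=((r>vmin)&(r-b>6)&(r-b<60)&(abs(r-g)<25)).astype(np.uint8)*255
    m=cv2.morphologyEx(m,cv2.MORPH_CLOSE,np.ones((5,5)))
    m=cv2.morphologyEx(m,cv2.MORPH_OPEN,np.ones((3,3)))
    return [c for c in cv2.findContours(m,cv2.RETR_EXTERNAL,cv2.CHAIN_APPROX_NONE)[0] if cv2.contourArea(c)>amin]
def rect(c,n,z,pose=None):
    P=cast(c,n,z,pose)[:,:2]
    (x,y),(w,h),_=r=cv2.minAreaRect((P*1000).astype(np.float32))
    b=cv2.boxPoints(r); e=b[1]-b[0]; k=b[2]-b[1]; L=e if np.hypot(*e)>np.hypot(*k) else k
    return np.round([x,y,max(w,h),min(w,h),np.degrees(np.arctan2(L[1],L[0]))%180],1)
E
python3 - <<'E'
from h import *
for n in("scene","side"):
    im=cv2.imread(f'pics/{n}0.png')[:,:,::-1]
    for c in blobs(im):
        m=cv2.moments(c); px=(m['m10']/m['m00'],m['m01']/m['m00'])
        print(n,np.round(px),cv2.contourArea(c),*[rect(c,n,z) for z in (.005,.01,.022)])
E
```

```text
scene [168. 294.] 336.0 [ 778.5 -263.1   58.4   34.   158.7] [ 782.3 -259.1   57.7   33.7  158.7] [ 791.3 -249.4   56.1   32.7  158.7]
scene [484. 256.] 1578.5 [526.1 189.5 155.3  51.6   6.2] [532.7 188.4 153.5  51.1   6.2] [548.5 185.8 149.3  49.7   6.2]
scene [324. 226.] 1321.0 [532.8 -94.7 148.3  56.9 162.5] [539.4 -92.5 146.7  56.3 162.5] [555.  -87.4 142.6  54.7 162.5]
scene [250. 195.] 577.5 [ 482.9 -278.4   90.1   63.2  153.2] [ 490.  -274.2   89.    62.5  153.2] [ 507.  -264.1   86.6   60.7  153.2]
scene [426. 134.] 936.5 [-13.3   0.4 240.3 232.6 179.5] [ -0.6   1.5 237.6 230.  179.5] [ 29.9   4.  231.  223.6 179.5]
scene [435.  90.] 501.5 [-444.9   20.   560.6   75.6    8.6] [-427.3   20.8  554.3   74.8    8.6] [-385.1   22.8  539.    72.7    8.6]
scene [330.  32.] 572.0 [-1424.6  -711.3   693.    272.     89.4] [-1396.   -702.2   685.1   268.9    89.4] [-1327.1  -680.3   666.3   261.5    89.4]
scene [180.  56.] 1608.0 [ -809.8 -1395.2  1870.4   172.     38.1] [ -788.1 -1378.4  1849.3   170.1    38.1] [ -735.9 -1337.9  1798.4   165.4    38.1]
scene [209.  35.] 419.0 [-1349.6
[... 601 characters left out ...]
44.4   84.8]
side [358. 173.] 589.5 [ 481.9 -279.6   97.5   64.1  154.5] [ 480.1 -273.6   96.7   63.6  154.5] [ 475.8 -259.3   95.    62.5  154.5]
side [245. 147.] 174.5 [ 784.3 -279.8   70.3   50.3   40.7] [ 780.3 -273.8   69.8   49.9   40.7] [ 770.6 -259.4   68.5   49.    40.7]
side [166. 152.] 1490.5 [ 955.9 -287.5  576.9   55.1   87.3] [ 950.6 -281.4  572.7   54.7   87.3] [ 937.9 -266.9  562.5   53.8   87.3]
side [451.  40.] 2690.5 [  430.5 -1216.1   875.1   171.9    93.9] [  429.1 -1203.2   868.6   170.6    93.9] [  425.7 -1172.4   853.2   167.6    93.9]
side [255.  31.] 5733.5 [1167.7 -986.6  767.9  439.6  114.5] [1160.9 -975.5  762.2  436.4  114.5] [1144.5 -948.6  748.7  428.6  114.5]
```

```bash
cat >> h.py <<'E'
def rel(x,y,z,ang):
    """tool-frame row (cm,deg) from the current pose to TCP x,y,z pointing down, tool x at ang deg"""
    from scipy.spatial.transform import Rotation as Ro
    s=arm.state(); R=s['tcp_rot']; a=np.radians(ang); c,q=np.cos(a),np.sin(a)
    G=np.array([[c,q,0],[q,-c,0],[0,0,-1]])
    d=R.T@(np.array([x,y,z])-s['position'])*100
    print('t',round(s['time_s'],2),'pos',np.round(s['position'],4),'F',np.round(s['force'],1),'gap',round(s['finger_gap'],4),
      'row',np.round(d,2),np.round(Ro.from_matrix(R.T@G).as_rotvec(degrees=True),1))
E
python3 -c "
from h import *
rel(.56,-.093,.17,-17.5)"
```

```text
t 0.1 pos [ 0.2426 -0.5757  0.2306] F [-0.4 -0.2 -0.9] gap 0.0857 row [ 48.   -32.14   6.1 ] [-0.1  0.  40.4]
```

{"api": "apply_moves", "payload": {"steps": "4 -2.7 0.5 0 0 5; 8 -5.4 1 0 0 10; 12 -8 1.5 0 0 15; 15 -10 2 0 0 20; 18 -12 2.5 0 0 25; 21 -14 3 0 0 30; 24 -16 3.5 0 0 35; 27 -18 4 0 0 40.4"}}

```text
time_s: 0.77
position: [0.4226, -0.3026, 0.1909]
tcp_rot: [[0.953, -0.305, -0.0], [-0.305, -0.953, 0.0], [-0.0, -0.0, -1.0]]
force: [1.1, -0.2, 0.6]
finger_gap: 0.0857
finger_force: 0.0
```

```bash
python3 -c "
from h import *
rel(.56,-.093,.17,-17.5)"
```

```text
t 0.77 pos [ 0.4226 -0.3026  0.1909] F [ 1.1 -0.2  0.6] gap 0.0857 row [  6.71 -24.15   2.09] [-0.   0.  -0.2]
```

{"api": "apply_moves", "payload": {"steps": "0.9 -3.4 0.3 0 0 0; 1.8 -6.8 0.6 0 0 0; 2.7 -10.2 0.9 0 0 0; 3.6 -13.6 1.2 0 0 0; 4.6 -17 1.5 0 0 0; 5.6 -20.4 1.8 0 0 0; 6.7 -24 2.1 0 0 0; 6.7 -24 2.1 0 0 0"}}

```text
time_s: 1.43
position: [0.5604, -0.0883, 0.1695]
tcp_rot: [[0.956, -0.293, 0.001], [-0.293, -0.956, 0.004], [-0.001, -0.004, -1.0]]
force: [-0.5, 1.4, -0.4]
finger_gap: 0.0855
finger_force: 0.0
```

```bash
python3 - <<'E'
from h import *
s=arm.state(); im=arm.snapshot('wrist'); cv2.imwrite('pics/w1.png',im[:,:,::-1])
for c in blobs(im,amin=800):
    m=cv2.moments(c); print(m['m10']/m['m00'],m['m01']/m['m00'],cv2.contourArea(c),rect(c,'wrist',.01,s))
rel(.56,.186,.17,6.2)
E
```

```text
73.28659160696009 269.5648974021543 3419.5 [550.1 195.8 121.2  51.6   6.3]
524.312721830233 202.04147958092793 3897.5 [ 484.6 -276.5   84.3   55.7  153.2]
337.18776144376716 202.56404924106607 6972.5 [533.  -96.  139.8  50.8 162.4]
t 1.48 pos [ 0.559  -0.0919  0.1696] F [ 0.3 -0.7  1.4] gap 0.0855 row [-8.100e+00 -2.658e+01  2.000e-02] [ -0.1   0.  -23.4]
```

View pics/w1.png

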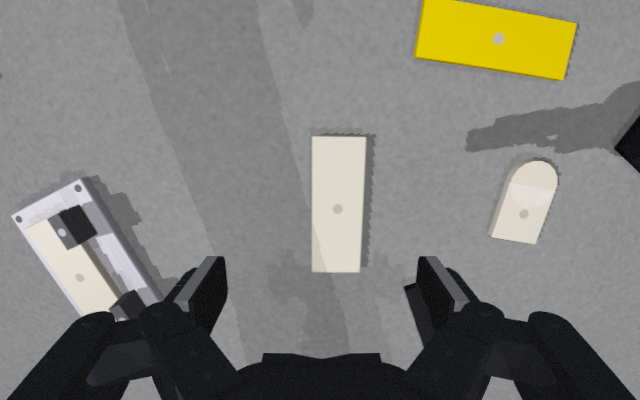

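The wrist view shows the plate at (337,203), measuring 139.8 x 50.8 mm at (0.533, -0.096), angle 162.4°. The jig is at the left edge and the reject at (524,202), both clear of the grasp. Next I'll look at the jig.

{"api": "apply_moves", "payload": {"steps": "-1 -3.4 0 0 0 -4; -2 -6.8 0 0 0 -8; -3 -10.2 0 0 0 -12; -4 -13.6 0 0 0 -16; -5 -17 0 0 0 -20; -6 -20.4 0 0 0 -23.4; -7.1 -23.5 0 0 0 -23.4; -8.1 -26.6 0 0 0 -23.4"}}

```text
time_s: 2.15
position: [0.5606, 0.1819, 0.1701]
tcp_rot: [[0.995, 0.101, -0.0], [0.101, -0.995, -0.001], [-0.0, 0.001, -1.0]]
force: [-0.5, 0.1, 0.2]
finger_gap: 0.085
finger_force: 0.0
```

```bash
python3 - <<'E'
from h import *
arm.snapshot('wrist');arm.snapshot('wrist')
s=arm.state(); im=arm.snapshot('wrist'); cv2.imwrite('pics/w2.png',im[:,:,::-1])
for c in blobs(im,amin=800):
    m=cv2.moments(c); print(m['m10']/m['m00'],m['m01']/m['m00'],cv2.contourArea(c),rect(c,'wrist',.022,s))
rel(.533,-.096,.08,-17.6)
E
```

```text
583.1990556293345 232.74732182381584 5647.5 [538.  -80.  134.3  57.2 161.9]
321.7160651477474 198.3650334923942 7439.5 [542.4 184.5 138.7  49.8   6.2]
t 2.3 pos [0.56   0.1837 0.17  ] F [0.2 0.6 0.4] gap 0.0852 row [-5.64 27.53  8.99] [-0.   0.  23.7]
```

View pics/w2.png

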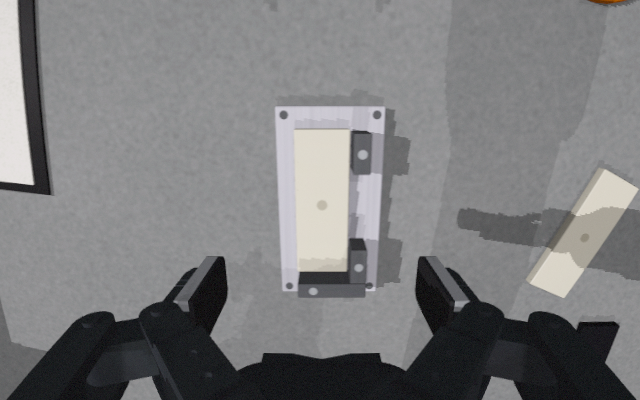

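The wrist view has the jig plate at (322,198). The fence blocks sit to its right, with inner top edges near columns 349–354, and the end fence's inner top edge is near row 285.

```bash
python3 - <<'E'
from h import *
s=arm.state()
P=cast([[353,133],[354,173],[350,240],[350,280],[300,286],[330,286]],'wrist',.042,s)[:,:2]-[.5424,.1845]
a=np.radians(6.2); R=np.array([[np.cos(a),-np.sin(a)],[np.sin(a),np.cos(a)]])
print(np.round((P@R)*1000,1), R@[.003,.003]+[.5424,.1845])
E
```

```text
[[ 67.9 -29.4]
 [ 34.6 -31. ]
 [-26.7 -29.1]
 [-67.4 -30.1]
 [-73.7  16.9]
 [-73.8 -11.4]] [0.54505845 0.18780645]
```

{"api": "apply_moves", "payload": {"steps": "-0.7 3.5 0 0 0 4; -1.4 7 0 0 0 8; -2.1 10.5 0.5 0 0 12; -2.8 14 1 0 0 16; -3.5 17.5 2 0 0 20; -4.2 21 4 0 0 23.7; -5 24.5 5.5 0 0 23.7; -5.6 27.5 7.5 0 0 23.7", "fingers": 6.4}}

```text
time_s: 2.97
position: [0.5322, -0.1029, 0.0953]
tcp_rot: [[0.95, -0.311, 0.001], [-0.311, -0.95, -0.002], [0.001, 0.002, -1.0]]
force: [1.0, -0.7, 1.4]
finger_gap: 0.0637
finger_force: 0.0
```

```bash
python3 -c "
from h import *
arm.snapshot('wrist');arm.snapshot('wrist')
rel(.533,-.096,.012,-17.6)"
```

```text
t 3.07 pos [ 0.5294 -0.1063  0.092 ] F [-0.9 -0.1  0.5] gap 0.0644 row [ 0.06 -1.12  8.  ] [ 0.2  0.3 -0.9]
```

{"api": "apply_moves", "payload": {"steps": "0 -0.5 1.5 0.2 0.3 -0.9; 0 -1.1 3 0.2 0.3 -0.9; 0.1 -1.1 4.5 0.2 0.3 -0.9; 0.1 -1.1 6 0.2 0.3 -0.9; 0.1 -1.1 7 0.2 0.3 -0.9; 0.1 -1.1 7.6 0.2 0.3 -0.9; 0.1 -1.1 8 0.2 0.3 -0.9; 0.1 -1.1 8 0.2 0.3 -0.9"}}

```text
time_s: 3.73
position: [0.5372, -0.0881, 0.0149]
tcp_rot: [[0.956, -0.292, 0.005], [-0.292, -0.956, 0.002], [0.005, -0.003, -1.0]]
force: [0.2, 0.7, 0.3]
finger_gap: 0.0642
finger_force: 0.0
```

```bash
python3 - <<'E'
from h import *
rel(.533,-.096,0.0,-17.6)
im=arm.snapshot('side');cv2.imwrite('pics/s2.png',cv2.resize(im[150:270,240:380,::-1],None,fx=5,fy=5,interpolation=cv2.INTER_CUBIC))
E
```

```text
t 3.73 pos [ 0.5372 -0.0881  0.0149] F [0.2 0.7 0.3] gap 0.0642 row [-0.17  0.88  1.49] [-0.2 -0.3  0.6]
```

View pics/s2.png

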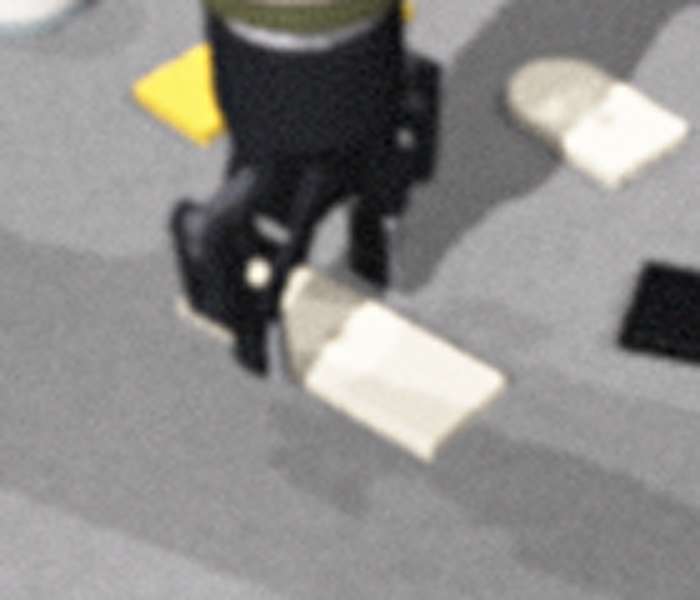

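The fingers straddle the plate, with the near fingertip at crop (260,370). The arm was lagging its command, so I'll read the settled pose next.

```bash
python3 - <<'E'
from h import *
for _ in range(3): arm.snapshot('side')
rel(.533,-.096,0.004,-17.6)
E
```

```text
t 3.93 pos [ 0.538  -0.0879  0.0161] F [ 0.6 -0.2  0.2] gap 0.064 row [-0.25  0.93  1.2 ] [-0.2 -0.4  0.6]
```

{"api": "apply_moves", "payload": {"steps": "-0.2 0.9 0.1 -0.2 -0.4 0.6; -0.2 0.9 0.3 -0.2 -0.4 0.6; -0.2 0.9 0.5 -0.2 -0.4 0.6; -0.2 0.9 0.7 -0.2 -0.4 0.6; -0.2 0.9 0.9 -0.2 -0.4 0.6; -0.2 0.9 1.1 -0.2 -0.4 0.6; -0.2 0.9 1.2 -0.2 -0.4 0.6; -0.2 0.9 1.2 -0.2 -0.4 0.6"}}

```text
time_s: 4.6
position: [0.5329, -0.0955, 0.0029]
tcp_rot: [[0.954, -0.301, -0.002], [-0.301, -0.954, 0.001], [-0.002, 0.0, -1.0]]
force: [-1.2, -0.9, -0.9]
finger_gap: 0.0646
finger_force: 0.0
```

```bash
python3 - <<'E'
from h import *
for _ in range(3): arm.snapshot('side')
rel(.533,-.096,0.0,-17.6)
E
```

```text
t 4.75 pos [ 0.5331 -0.0956  0.0033] F [-0.1 -1.1  0.2] gap 0.0642 row [-0.    0.04  0.33] [0.  0.1 0.1]
```

{"api": "apply_moves", "payload": {"steps": "0 0 0.1 0 0 0; 0 0 0.2 0 0 0; 0 0 0.3 0 0 0; 0 0 0.4 0 0 0; 0 0 0.5 0 0 0; 0 0 0.5 0 0 0; 0 0 0.5 0 0 0; 0 0 0.5 0 0 0"}}

```text
time_s: 5.42
position: [0.533, -0.0957, -0.0017]
tcp_rot: [[0.953, -0.302, -0.002], [-0.302, -0.953, 0.0], [-0.002, 0.0, -1.0]]
force: [-0.0, -0.5, 1.1]
finger_gap: 0.0641
finger_force: 0.0
```

{"api": "apply_moves", "payload": {"steps": "0 0 0 0 0 0; 0 0 0 0 0 0; 0 0 0 0 0 0; 0 0 0 0 0 0; 0 0 0 0 0 0; 0 0 0 0 0 0; 0 0 0 0 0 0; 0 0 0 0 0 0", "fingers": 4.6, "squeeze": 35}}

```text
time_s: 6.08
position: [0.5333, -0.0957, -0.0014]
tcp_rot: [[0.953, -0.302, -0.001], [-0.302, -0.953, 0.0], [-0.001, 0.0, -1.0]]
force: [-1.0, 0.7, 5.4]
finger_gap: 0.0491
finger_force: 36.8
```

{"api": "apply_moves", "payload": {"steps": "0 0 -0.5 0 0 0; 0 0 -1.5 0 0 0; 0 0 -3 0 0 0; 0 0 -5 0 0 0; 0 0 -7 0 0 0; 0 0 -8.5 0 0 0; 0 0 -9 0 0 0; 0 0 -9 0 0 0"}}

```text
time_s: 6.75
position: [0.534, -0.0959, 0.0899]
tcp_rot: [[0.953, -0.302, 0.001], [-0.302, -0.953, -0.0], [0.001, -0.0, -1.0]]
force: [0.1, -0.2, -1.9]
finger_gap: 0.0485
finger_force: 36.4
```

```bash
python3 - <<'E'
from h import *
for _ in range(3): arm.snapshot('side')
s=arm.state(); im=arm.snapshot('wrist'); cv2.imwrite('pics/w3.png',im[:,:,::-1])
for c in blobs(im,amin=800):
    m=cv2.moments(c); print(m['m10']/m['m00'],m['m01']/m['m00'],cv2.contourArea(c),rect(c,'wrist',s['position'][2]+.011,s))
rel(.542,.1845,.09,6.2); print(s['finger_force'])
E
```

```text
15.507631960433187 329.88888888888886 1954.5 [544.9  66.   57.6  22.9 141.8]
572.5853558941377 200.9220069928285 6530.5 [ 533.1 -211.5   50.2   33.5  153.2]
320.92891552767196 229.6077625911818 26778.0 [543.1 -99.2 116.9  49.5 162.5]
t 6.95 pos [ 0.5324 -0.0957  0.0871] F [ 0.2 -0.7 -0.7] gap 0.0491 row [ -7.54 -27.    -0.27] [ -0.    0.2 -23.7]
36.435436606407166
```

View pics/w3.png

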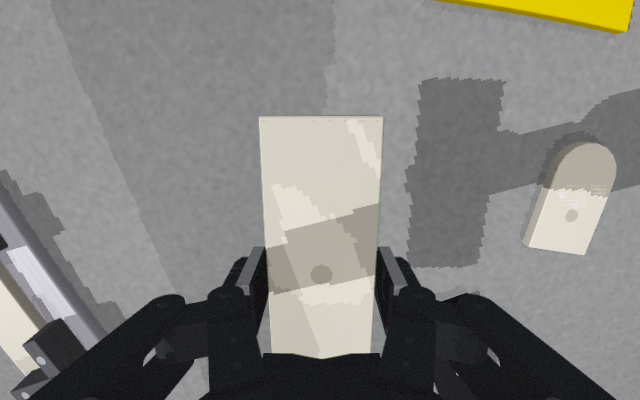

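The plate is held square between the fingers, with its gate mark at (321,275) and its far edge at row 116. I'll check its length offset and tilt.

```bash
python3 - <<'E'
from h import *
s=arm.state(); C=None
for dz in (.011,):
    P=cast([[321,275],[321.5,116.5],[259,117],[383.5,116.5]],'wrist',s['position'][2]+dz,s)
    T=(P-s['position'])@s['tcp_rot']; print(np.round(T*1000,1), np.linalg.norm(P[3]-P[2]))
E
```

```text
[[ -0.3   0.2 -11. ]
 [ 68.9   0.5 -11.2]
 [ 68.8 -23.9 -11.2]
 [ 69.   24.6 -11.2]] 0.04854862779041606
```

{"api": "apply_moves", "payload": {"steps": "-1 -3.4 0 0 0 -4; -2 -6.8 0 0 0 -8; -3 -10.2 0 0 0 -12; -4 -13.6 0 0 0 -16; -5 -17 0 0 0 -20; -6 -20.4 0 0 0 -23.7; -7 -23.8 0 0 0 -23.7; -7.5 -27 0 0 0 -23.7"}}

```text
time_s: 7.62
position: [0.5417, 0.1866, 0.0874]
tcp_rot: [[0.994, 0.109, -0.003], [0.109, -0.994, 0.0], [-0.003, -0.001, -1.0]]
force: [-0.3, 0.4, 0.1]
finger_gap: 0.0486
finger_force: 36.5
```

```bash
python3 - <<'E'
from h import *
for _ in range(4): arm.snapshot('side')
rel(.542,.1845,.04,6.2)
E
```

```text
t 7.82 pos [0.5423 0.1852 0.0872] F [-0.5 -0.1 -0.2] gap 0.0487 row [-0.02  0.07  4.73] [-0.   0.2  0.1]
```

{"api": "apply_moves", "payload": {"steps": "-0.1 0.1 1 0 0.2 0.1; -0.1 0.2 2 0 0.2 0.1; -0.1 0.2 3 0 0.2 0.1; -0.1 0.2 3.8 0 0.2 0.1; -0.1 0.2 4.4 0 0.2 0.1; -0.1 0.2 4.7 0 0.2 0.1; -0.1 0.2 4.7 0 0.2 0.1; -0.1 0.2 4.7 0 0.2 0.1"}}

```text
time_s: 8.48
position: [0.5424, 0.1822, 0.0413]
tcp_rot: [[0.994, 0.105, 0.002], [0.105, -0.994, 0.001], [0.002, -0.001, -1.0]]
force: [0.4, -0.9, -0.3]
finger_gap: 0.0491
finger_force: 36.5
```

```bash
python3 - <<'E'
from h import *
for _ in range(2): arm.snapshot('side')
rel(.5415,.1834,.0206,6.2)
E
```

```text
t 8.58 pos [0.5424 0.1823 0.0415] F [ 0.2 -0.2 -1.2] gap 0.0489 row [-0.08 -0.12  2.09] [-0.  -0.1 -0.1]
```

{"api": "apply_moves", "payload": {"steps": "0 -0.1 0.4 0 0 0; -0.1 -0.1 0.8 0 0 0; -0.1 -0.1 1.2 0 0 0; -0.1 -0.1 1.5 0 0 0; -0.1 -0.1 1.8 0 0 0; -0.1 -0.1 2 0 0 0; -0.1 -0.1 2.1 0 0 0; -0.1 -0.1 2.1 0 0 0"}}

```text
time_s: 9.25
position: [0.5431, 0.1839, 0.0219]
tcp_rot: [[0.994, 0.105, 0.006], [0.105, -0.994, 0.002], [0.006, -0.002, -1.0]]
force: [1.1, -0.3, 8.8]
finger_gap: 0.0481
finger_force: 36.9
```

{"api": "apply_moves", "payload": {"steps": "0 0 0 0 0 0; 0 0 0 0 0 0; 0 0 0 0 0 0; 0 0 0 0 0 0; 0 0 0 0 0 0; 0 0 -0.5 0 0 0; 0 0 -1 0 0 0; 0 0 -2 0 0 0", "fingers": 6.2}}

```text
time_s: 9.92
position: [0.5406, 0.183, 0.0404]
tcp_rot: [[0.994, 0.105, 0.001], [0.105, -0.994, 0.0], [0.001, -0.0, -1.0]]
force: [-0.4, -0.7, -0.2]
finger_gap: 0.0619
finger_force: 0.0
```

{"api": "apply_moves", "payload": {"steps": "0 0 -2 0 0 0; 0 0 -4 0 0 0; 0 0 -6 0 0 0; 0 0 -8 0 0 0; 0 0 -10 0 0 0; 0 0 -12 0 0 0; 0 0 -13 0 0 0; 0 0 -13 0 0 0"}}

```text
time_s: 10.58
position: [0.5421, 0.1836, 0.1734]
tcp_rot: [[0.994, 0.105, 0.006], [0.105, -0.994, 0.002], [0.006, -0.001, -1.0]]
force: [0.2, 0.5, -0.7]
finger_gap: 0.062
finger_force: 0.0
```

```bash
python3 - <<'E'
from h import *
for _ in range(4): arm.snapshot('side')
s=arm.state(); im=arm.snapshot('wrist'); cv2.imwrite('pics/w4.png',im[:,:,::-1])
for c in blobs(im,amin=800):
    m=cv2.moments(c); print(m['m10']/m['m00'],m['m01']/m['m00'],cv2.contourArea(c),rect(c,'wrist',.032,s))
rel(.542,.1845,.15,6.2)
im=arm.snapshot('side');cv2.imwrite('pics/s4.png',cv2.resize(im[260:380,160:330,::-1],None,fx=4,fy=4,interpolation=cv2.INTER_CUBIC))
E
```

```text
317.3554317922566 190.7461808584401 7451.5 [537.7 183.3 149.   50.4   6.2]
t 10.83 pos [0.5403 0.1827 0.169 ] F [-0.   0.  -0.6] gap 0.0617 row [ 0.19 -0.16  1.9 ] [-0.   0.  -0.1]
```

View pics/w4.png

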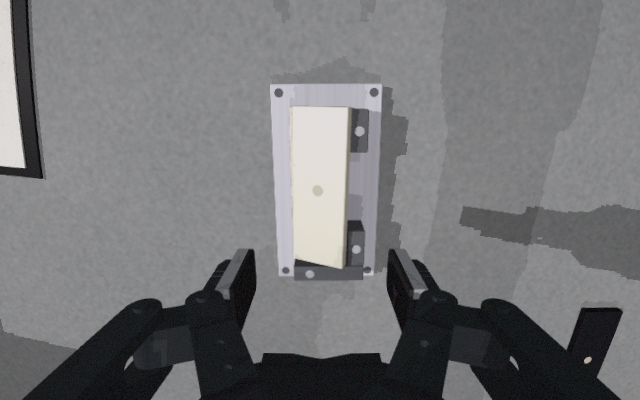

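View pics/s4.png

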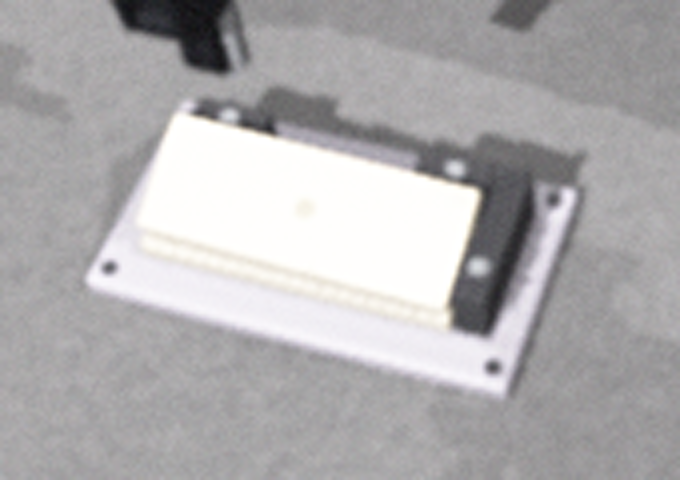

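The new plate looks square along its length. However, its near end edge slants in the wrist view, from (295,258) to (345,268), and it measures 149 mm long, so a corner may be resting on a fence. I'll triangulate the top corners to check.

```bash
python3 - <<'E'
from h import *
s=arm.state(); w=arm.snapshot('wrist'); sd=arm.snapshot('side'); sc=arm.snapshot('scene')
for n,im in(('wrist',w),('side',sd),('scene',sc)):
    for c in blobs(im,amin=800):
        M=cv2.moments(c); x=cast([M['m10']/M['m00'],M['m01']/M['m00']],n,.03,s)[0]
        if np.hypot(x[0]-.54,x[1]-.184)<.05:
            print(n,cv2.approxPolyDP(c,3,True)[:,0].tolist())
a=cv2.resize(w[80:290,265:385,::-1],None,fx=2.6,fy=2.6,interpolation=cv2.INTER_CUBIC)
b=cv2.resize(sc[205:305,435:525,::-1],None,fx=5.2,fy=5.2,interpolation=cv2.INTER_CUBIC)
h=546;o=np.zeros((h,a.shape[1]+b.shape[1],3),np.uint8);o[:a.shape[0],:a.shape[1]]=a;o[:b.shape[0],a.shape[1]:]=b
cv2.imwrite('pics/c5.png',o);print(o.shape)
E
```

```text
wrist [[290, 107], [294, 257], [342, 268], [348, 115], [346, 130], [337, 134], [332, 129], [324, 132], [321, 123], [293, 113]]
scene [[471, 214], [475, 268], [481, 271], [480, 276], [472, 276], [472, 281], [503, 285], [494, 226]]
(546, 780, 3)
```

View pics/c5.png

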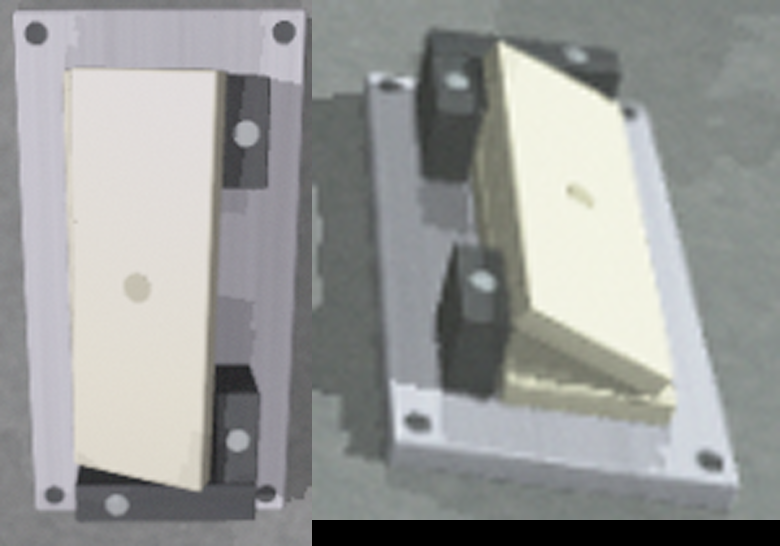

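The roll is clear: the long-fence side of the new plate is raised, while the other long edge rests on the lower plate. I'll triangulate how high.

```bash
python3 - <<'E'
from h import *
s=arm.state()
W=[[349.5,107],[342.5,268.5],[292,107],[295,258.8]]; S=[[476.3,263.7],[471.2,213.7],[504.2,278.1],[493.8,224.2]]
a=np.radians(6.2); R=np.array([[np.cos(a),-np.sin(a)],[np.sin(a),np.cos(a)]])
ow,dw=ray(W,'wrist',s); os_,ds=ray(S,'scene')
for i in range(4):
    t=np.linalg.lstsq(np.c_[dw[i],-ds[i]],os_-ow,rcond=None)[0]
    p=ow+t[0]*dw[i]; q=os_+t[1]*ds[i]; m=(p+q)/2
    print(['+x raised','-x raised','+x low','-x low'][i],np.round(m*1000,1),'err',round(1000*np.linalg.norm(p-q),1),'jig',np.round(1000*((m[:2]-[.5424,.1845])@R)+[74,29.5],1))
F=cast([[265+222/2.6,80+77/2.6],[265+215/2.6,80+390/2.6]],'wrist',.042,s)
print('block inner tops jig',np.round(1000*((F[:,:2]-[.5424,.1845])@R)+[74,29.5],1))
E
```

```text
+x raised [614.1 168.7  49.6] err 1.4 jig [143.6   6.1]
-x raised [474.7 157.8  47.6] err 4.0 jig [ 3.8 10.3]
+x low [609.  214.8  28.4] err 1.0 jig [143.5  52.4]
-x low [470.9 201.2  31. ] err 2.5 jig [ 4.7 53.9]
block inner tops jig [[141.3   4. ]
 [ 38.    4.1]]
```

The plate's raised edge sits on the fence block tops (bottom edge at about 40 mm). To mend it, I'll lower the opened fingers around the plate and nudge that edge in +y from inside the finger gap, so the plate drops flat.

```bash
cat >> h.py <<'E'
def avg(n=4):
    P=[]
    for _ in range(n): P.append(arm.state()['position']); arm.snapshot('side')
    P=np.array(P); print('avg',np.round(P.mean(0)*1000,1),'sd',np.round(P.std(0)*1000,1)); return P.mean(0)
E
python3 - <<'E'
from h import *
avg(5); rel(.541,.183,.03,6.2)
E
```

```text
avg [540.8 183.  170. ] sd [0.1 0.  0.2]
t 11.28 pos [0.5409 0.183  0.1703] F [-0.5  0.8  0.4] gap 0.0624 row [-1.000e-02  1.000e-02  1.403e+01] [-0.  -0.1 -0.1]
```

{"api": "apply_moves", "payload": {"steps": "0 0 2 0 0 0; 0 0 4.5 0 0 0; 0 0 7 0 0 0; 0 0 9 0 0 0; 0 0 11 0 0 0; 0 0 12.5 0 0 0; 0 0 13.7 0 0 0; 0 0 14 0 0 0", "fingers": 7.2}}

```text
time_s: 11.95
position: [0.5401, 0.1827, 0.0284]
tcp_rot: [[0.994, 0.105, -0.001], [0.105, -0.994, 0.0], [-0.001, -0.0, -1.0]]
force: [-0.2, -0.3, -1.6]
finger_gap: 0.0718
finger_force: 0.0
```

{"api": "apply_moves", "payload": {"steps": "0 -0.2 0 0 0 0; 0 -0.4 0 0 0 0; 0 -0.6 0 0 0 0; 0 -0.8 0 0 0 0; 0 -1 0 0 0 0; 0 -1.2 0 0 0 0; 0 -1.4 0 0 0 0; 0 -1.4 0 0 0 0"}}

```text
time_s: 12.62
position: [0.5396, 0.1976, 0.0305]
tcp_rot: [[0.994, 0.106, 0.002], [0.106, -0.994, 0.001], [0.002, -0.001, -1.0]]
force: [0.5, 0.2, 0.3]
finger_gap: 0.0721
finger_force: 0.0
```

```bash
python3 - <<'E'
from h import *
p=avg(3); rel(.541,.183,.03,6.2)
s=arm.state(); 
sc=arm.snapshot('scene')
for c in blobs(sc,amin=300):
    M=cv2.moments(c); x=cast([M['m10']/M['m00'],M['m01']/M['m00']],'scene',.03,s)[0]
    if np.hypot(x[0]-.54,x[1]-.184)<.09: print(cv2.contourArea(c),cv2.approxPolyDP(c,2,True)[:,0].tolist())
E
```

```text
avg [539.6 197.4  30.5] sd [0.  0.2 0.1]
t 12.77 pos [0.5397 0.197  0.0304] F [-0.1  0.4  0.3] gap 0.0721 row [-0.02  1.41  0.04] [-0.  -0.1 -0.1]
1635.5 [[477, 223], [470, 244], [473, 261], [472, 281], [503, 285], [505, 274], [493, 224]]
```

{"api": "apply_moves", "payload": {"steps": "0 -0.1 0 0 0 0; 0 -0.2 0 0 0 0; 0 -0.3 0 0 0 0; 0 -0.4 0 0 0 0; 0 -0.5 0 0 0 0; 0 -0.5 0 0 0 0; 0 -0.5 0 0 0 0; 0 -0.5 0 0 0 0"}}

```text
time_s: 13.48
position: [0.5392, 0.202, 0.0304]
tcp_rot: [[0.994, 0.105, 0.002], [0.105, -0.994, 0.001], [0.002, -0.001, -1.0]]
force: [0.2, 0.1, 0.9]
finger_gap: 0.0718
finger_force: 0.0
```

```bash
python3 - <<'E'
from h import *
p=avg(3); rel(.541,.183,.03,6.2)
s=arm.state(); 
sc=arm.snapshot('scene')
for c in blobs(sc,amin=300):
    M=cv2.moments(c); x=cast([M['m10']/M['m00'],M['m01']/M['m00']],'scene',.03,s)[0]
    if np.hypot(x[0]-.54,x[1]-.184)<.09: print(cv2.contourArea(c),cv2.approxPolyDP(c,2,True)[:,0].tolist())
cv2.imwrite('pics/c6.png',cv2.resize(sc[205:305,425:535,::-1],None,fx=5,fy=5,interpolation=cv2.INTER_CUBIC))
E
```

```text
avg [539.2 201.9  30.4] sd [0. 0. 0.]
t 13.63 pos [0.5392 0.202  0.0304] F [ 0.1 -0.4  0.4] gap 0.072 row [-0.02  1.9   0.04] [-0.  -0.1 -0.2]
1562.5 [[481, 223], [476, 242], [470, 245], [473, 261], [472, 281], [503, 285], [505, 275], [493, 224]]
```

```bash
cat >> h.py <<'E'
def proj(p,n):
    c=arm.camera_params(n); f=200/np.tan(np.radians(c['fovy'])/2)
    q=(np.asarray(p)-c['origin'])@c['attitude']; u=q[:,:2]/q[:,2:]
    return u*(1+c['k1']*(u**2).sum(1,keepdims=True))*f+[c['cx'],c['cy']]
E
python3 - <<'E'
from h import *
a=np.radians(6.2); R=np.array([[np.cos(a),-np.sin(a)],[np.sin(a),np.cos(a)]])
for z in(.022,.032):
    c=(np.array([[70,-25],[70,25],[-70,-25],[-70,25]])/1000)@R.T+[.5424,.1845]
    print(z,np.round(proj(np.c_[c,np.full(4,z)],'scene')).tolist(),np.round(proj(np.c_[c,np.full(4,z)],'side')).tolist())
sc=arm.snapshot('scene');sd=arm.snapshot('side')
print(sc[255:290,476].tolist()); print(sc[262:292,490,0].tolist())
E
```

```text
0.022 [[471.0, 277.0], [504.0, 282.0], [464.0, 224.0], [492.0, 228.0]] [[206.0, 297.0], [194.0, 320.0], [281.0, 315.0], [271.0, 339.0]]
0.032 [[472.0, 272.0], [506.0, 277.0], [465.0, 220.0], [494.0, 223.0]] [[205.0, 293.0], [193.0, 316.0], [280.0, 311.0], [270.0, 336.0]]
[[237, 239, 222], [237, 237, 221], [236, 238, 221], [237, 237, 221], [236, 237, 220], [217, 219, 193], [219, 219, 195], [217, 219, 194], [218, 219, 194], [216, 219, 193], [215, 218, 192], [219, 219, 196], [218, 219, 195], [218, 219, 196], [217, 218, 194], [216, 218, 194], [218, 218, 194], [218, 218, 194], [206, 206, 183], [170, 168, 151], [156, 157, 141], [150, 151, 134], [156, 156, 139], [191, 193, 170], [194, 195, 174], [161, 159, 143], [152, 152, 137], [154, 157, 140], [175, 178, 178], [183, 187, 194], [187, 190, 198], [184, 188, 197], [187, 190, 197], [183, 187, 194], [184, 189, 195]]
[237, 237, 236, 237, 236, 231, 216, 218, 215, 216, 217, 217, 215, 213, 180, 159, 158, 163, 192, 162, 158, 155, 154, 160, 188, 189, 187, 188, 189, 188]
```

The near-end shading fits a flat plate: its end face is at rows 273–278, as predicted for a top at 32 mm. I'll retract and measure everything with the arm settled.

{"api": "apply_moves", "payload": {"steps": "0 0.2 -0.5 0 0 0; 0 0.4 -2 0 0 0; 0 0.8 -4 0 0 0; 0 1.2 -6 0 0 0; 0 1.6 -8 0 0 0; 0 1.6 -10 0 0 0; 0 1.6 -12 0 0 0; 0 1.6 -13 0 0 0"}}

```text
time_s: 14.45
position: [0.5415, 0.1862, 0.1633]
tcp_rot: [[0.994, 0.105, 0.005], [0.105, -0.994, 0.002], [0.005, -0.001, -1.0]]
force: [0.6, 0.6, -0.1]
finger_gap: 0.0718
finger_force: 0.0
```

```bash
python3 - <<'E'
from h import *
avg(8)
s=arm.state(); w=arm.snapshot('wrist'); s2=arm.state(); print(s['position'],s2['position'])
cv2.imwrite('pics/w7full.png',w[:,:,::-1])
for c in blobs(w,amin=2000):
    print(rect(c,'wrist',.032,s),cv2.boxPoints(cv2.minAreaRect(c)).round(1).tolist(),cv2.approxPolyDP(c,3,True)[:,0].tolist())
    x0,y0,ww,hh=cv2.boundingRect(c); print(x0,y0,ww,hh)
sc=arm.snapshot('scene')
a=cv2.resize(w[70:290,260:390,::-1],None,fx=2.7,fy=2.7,interpolation=cv2.INTER_CUBIC)
b=cv2.resize(sc[205:305,440:525,::-1],None,fx=5.2,fy=5.2,interpolation=cv2.INTER_CUBIC)
o=np.zeros((max(a.shape[0],b.shape[0]),a.shape[1]+b.shape[1],3),np.uint8);o[:a.shape[0],:a.shape[1]]=a;o[:b.shape[0],a.shape[1]:]=b
cv2.imwrite('pics/c7.png',o);print(o.shape,a.shape)
E
```

```text
avg [540.8 186.  160.9] sd [0.8 0.3 2. ]
[0.54002364 0.18581941 0.15913728] [0.54015689 0.18586554 0.15937746]
[542.  185.  138.7  49.7   5.8] [[292.0, 107.0], [353.0, 107.0], [353.0, 264.0], [292.0, 264.0]] [[292, 107], [295, 263], [347, 264], [353, 108]]
292 107 62 158
(594, 793, 3) (594, 351, 3)
```

View pics/c7.png

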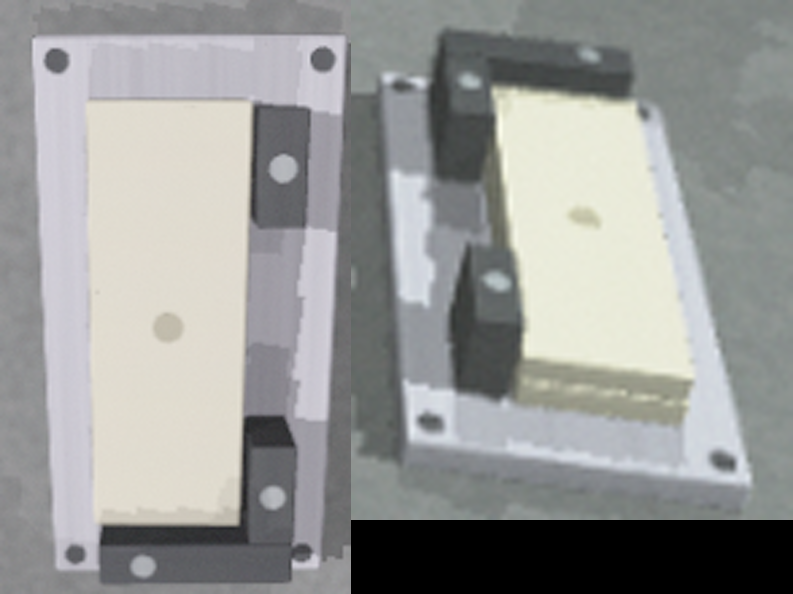

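Both plates now lie flat and square, with the gate mark at crop (168,327). The end fence's inner top edge is at crop row 541 and the block inner edges are at columns 253 and 247. I'll check the gaps to the fences.

```bash
python3 - <<'E'
from h import *
s=arm.state(); a=np.radians(5.9); R=np.array([[np.cos(a),-np.sin(a)],[np.sin(a),np.cos(a)]])
cr=lambda u,v:[260+(u+.5)/2.7-.5,70+(v+.5)/2.7-.5]
P=cast([cr(254,110),cr(254,215),cr(247,450),cr(246,535),cr(120,542),cr(220,542)],'wrist',.042,s)[:,:2]
Q=cast([cr(253,110),cr(240,515),cr(97,523),cr(167,101)],'wrist',.032,s)[:,:2]
B=cast([cr(168,327)],'wrist',.032,s)[:,:2]
print(np.round((P-B)@R*1000,1).tolist(),np.round((Q-B)@R*1000,1).tolist(),B)
E
```

```text
[[66.9, -24.3], [36.8, -25.2], [-37.8, -25.3], [-68.1, -25.9], [-70.7, 15.6], [-70.6, -17.4]] [[66.7, -25.0], [-65.9, -24.6], [-69.0, 23.9], [69.2, 0.5]] [[0.54236975 0.18488648]]
```

```bash
python3 -c "
from station import arm
print(arm.sign_off())"
```

```text
the job is handed in; nothing more can be done
None
```

I handed the job in with both plates flat in the jig corner. The new plate's centre measures about 71 mm and 25 mm from the corner, essentially snug; the lower plate looks square and sticks out no more than about 3 mm at its open end. The new plate first caught on the long fence, so I nudged it off and it dropped flat; I never touched the reject, and the verdict wasn't shown.

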